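Take a vial out through the dry box airlock

TASK

Take the vial out of the dry box's airlock. First make sure by touch that the inner door is shut: press firmly down on its round knob until it sits hard on its stop (it may be slightly up), and only then slide the outer door on top fully open by its upright grip. Lift the vial out and stand it upright in the steel tray, with the inner door still shut, the outer door left open and the beaker, stopper and bottle cap left alone.

Things in the scene. Friction and masses are not known exactly. Their poses are not given: they have to be found in the camera images.
- drybox: Fixed low dry box, slightly turned, 170 mm deep (x), 494 mm long (y). Origin: on the worktop under the airlock's middle; x away from the robot, y to its left. Airlock chamber inside: x -80..+80, y -85..+95, floor z 6 mm, clear front and back. Rails (top z 99, x -78 and +78) run on legs to y -274 and carry the outer door. y +117..+220: closed dry store, clear roof z 94.
- inner_door (a joint): The inner door: a steel plate across the box at y +106 of the dry box that slides straight up, between airlock and dry store. 0 = shut on its hard stop, positive = raised, in m (limit 0.07). It starts shut or up to 0.016 raised. Friction holds it wherever it stands (about 1 N pushes it down, 5 N pulls it up).
- inner_knob_top (a point): Centre of the flat top of the inner door's round black mushroom knob, 36 mm across and 15 mm thick, on a 10 mm stem. With the door shut the top is 135 mm above the worktop; it rises with the door. Axes as the dry box.
- outer_door (a joint): The outer door: a clear plate with aluminium end strips on top of the airlock that slides level along -y of the dry box (to the robot's right). 0 = shut, 0.17 = fully open, in m. It starts shut; sliding takes about 3 N and it stays where it is left.
- outer_grip (a point): Middle of the outer door's upright black fin grip, 15 mm below its top (top 137 mm above the worktop, door plate under it at 102 mm). The fin is 12 mm thick along the box's y (pinch it so) and 54 mm long along x. Moves with the door. Axes as the dry box.
- vial_center (a point): Centre, half-way up, of the white glass vial with a screw cap, 24 mm across, 74 mm tall, about 35 g, standing upright on the airlock floor (so its top is 80 mm above the worktop); z is its long axis, up. It can be gripped anywhere on its upper half.
- tray_center (a point): Centre of the inner floor (3 mm above the worktop) of the shallow open steel tray, 80 mm (x) by 94 mm (y), 12 mm high, walls 3 mm, with a small lug on each y side; 200 g, loose on the worktop.
- beaker: Bystander: small clear beaker, 47 mm across, 58 mm tall, origin at its underside centre. Leave alone.
- stopper: Bystander: grey rubber stopper, 26 mm across, 30 mm tall, origin at its underside centre. Leave alone.
- cap: Bystander: ribbed bottle screw cap, 36 mm across, 25 mm tall, origin at its underside centre. Leave alone.
Not all that is in view belongs to the job. Of the things like the part that bears tray_center, leave any that is red or yellow; of the rest the smaller one is meant.

How it is judged:
On the way, in this order (a step that is already met when the one before it is completed fails the run):
1. with the outer door still shut, the fingers press down on the inner door's knob with more than 4 N while the door is on its stop (value of joint inner_door below 0.003 m and contact force between the fingers and inner_door above 4 N and value of joint outer_door below 0.01 m), for 0.1 s.
2. the outer door is slid open (at least 150 of 170 mm) (value of joint outer_door above 0.15 m), for 0.1 s.
3. the vial is lifted clear out of the airlock (height (world z) of vial_center above 0.12 m), for 0.05 s.
At the end, for the whole second after the job is handed in: The vial stands upright (within 0.12 rad) and at rest on the floor of the steel tray, inside its walls (centre within 31 mm in x and 38 mm in y of the tray's); the inner door is shut (within 3 mm) and the outer door open at least 150 mm (x of vial_center in the frame of tray_center between -0.031 and 0.031 m and y of vial_center in the frame of tray_center between -0.038 and 0.038 m and angle between vial_center's own z axis and vertical below 0.12 rad and height (world z) of vial_center below 0.046 m and linear speed of vial below 0.02 m/s and angle between tray_center's own z axis and vertical below 0.1 rad and value of joint inner_door below 0.003 m and value of joint outer_door above 0.15 m); the robot touches nothing.
It fails at once if the outer door is opened by more than 10 mm while the inner door is not shut (3 mm or more) (value of joint outer_door above 0.01 m and value of joint inner_door above 0.003 m).
It fails at once if the vial is tipped by more than 0.6 rad (angle between vial_center's own z axis and vertical above 0.6 rad).
It fails at once if the beaker, stopper or bottle cap is moved by more than 20 mm (distance of any of beaker, stopper, cap from where it was at the start of the episode above 0.02 m).
It also fails if it takes over 61 s, if anything falls off the work surface, if the arm or the gripper's body presses on something with over 40 N, if the wrist force passes 120 N, or if a joint passes its speed limit or range.

ROBOT

A 6-joint arm with a two-finger parallel gripper is mounted at the origin on a cart in front of the work surface, level with it; the furniture and walls round the work are solid. World frame = base frame: x ahead of the robot, y to its left, z up, the work surface at z = 0. Lengths are in m, angles in rad, forces in N, time in s.
With the tool pointing down it reaches from about 0.225 to 0.725 m from the base axis. Payload 3.1 kg.
Tool frame: the origin (TCP) lies at the very end of the fingers, on their centre line; the grasp point (between the pads) lies 19 mm behind it; z points along the fingers, y is the line along which they close (so a half turn about z gives the same grasp; the last joint's range is limited). The gripper opens to 85 mm and grips with 20 to 120 N. Pads are 22 mm wide; open, the fingers measure 114 mm over their backs; the gripper's body (76 mm by 85 mm) begins 54 mm behind the grasp point. The pads swing forward as they close: fully open they stand 13 mm farther back than shut.
Start: joints at [1.161, 0.048, 0.099, 1.622, 0, 1.443], TCP at [0.146, 0.504, 0.231] pointing down, gripper open.
Joint ranges: [-2.91, 2.91], [-0.99, 1.94], [-1.21, 1.42], [-2.12, 2.29], [-1.49, 1.47], [-3.14, 3.14]. Speed limits (rad/s): [2.79, 2.79, 3.14, 3.14, 3.14, 3.14].

INTERFACE

Orientations are given as a rotation vector (axis times angle).
In Python, from station import readout, imaging, robot gives the robot as it stands.
- The arm moves only by the shell command python3 -m inch 'ROWS' [FORCE]. ROWS is JSON, a list that holds one entry, the list of rows, each a list of 7 numbers: the shift along the tool's x, y, z in cm, then the turn, a rotation vector about the tool's x, y, z in degrees, then the closure in counts, from 0 (fully open) to 255 (shut). A call has 1 to 8 rows; each row shifts and turns the commanded pose from where the row before left it, along the tool's axes as they then stand; what a row does not reach is not made up. A row lasts 1/10 s, in which the tool goes at most 50 mm and 8.59 degrees, less where a joint would pass 70% of its speed; a pose out of reach is approached as far as the arm can. A call with a gripper value outside its range is refused whole. The fingers move at their own pace and stop on an object; FORCE is the grip in N (left out, the last holds). Time passes only in rows, so rows that do not move let the fingers close. It gives the time, the measured TCP pose, the force, the opening and the grip force at its end, in the units of the state.
- readout.observe(): the state, without advancing time (a new reading comes with each control period).
- imaging.snapshot(name): name is "scene" or "top" or "wrist"; returns a dict with "frame" (420x560x3 uint8, red, green, blue), "depth" (420x560 float32, m along the optical axis (not along the pixel's ray), 0 where there is no reading), "camera_matrix" (3x3 intrinsics, pixels), "k1" (the pictures are not rectified: a ray, as slopes to the right and down, at radius r is drawn at 1 + k1 r^2 times it, then the intrinsics apply), "T" (4x4, takes a point from camera to world coordinates); the wrist camera has in their place "hand_eye" (4x4, takes a point from camera to tool coordinates, whose origin is the TCP and whose axes are the flange's). Camera axes: x right, y down, z forward; pixel columns grow to the right and rows downward; lengths in m; the calibration is good to about 2 mm. A picture is of the moment at which its call begins: read the wrist's pose just before it.
- robot.job_done(): hands the job in; it is judged then, once.
The state is a dict: "t": time; "q": joint angles; "dq": joint speeds; "joint_torque": joint torques, N m; "tool_pos": TCP position; "tcp_rot": TCP orientation; "wrist_force": force on the tool from outside, world axes, zero at the start; "ft_torque": the same for the moment, N m; "finger_gap": opening from 0.0 (shut) to 1.0 (fully open); "grip_force": force on a finger pad.
Only numpy, scipy, OpenCV 4.12 (cv2) and the standard library are available. Lean on these libraries where they do the work, as an engineer would, in place of code of your own. Each camera call takes 0.05 s, during which the arm holds its last target. There are 200 camera calls.

## Working session

There is one attempt and no reset: what is moved stays moved. The work goes in short steps, Python scripts to look and compute and a shell command to move; the robot and the scene stay as the last step left them, time stands still between calls to the robot, and variables do not carry over. Pictures are saved under pics/ and viewed, at most 10 in all, crops included, and the job is handed in when it is done.

```bash
mkdir -p pics; ls
cat > h.py <<'E'
import numpy as np, cv2
from station import readout, imaging, robot
from scipy.spatial.transform import Rotation as R
def snap(name, fn=None):
    s=readout.observe(); d=imaging.snapshot(name)
    if 'T' in d: T=np.array(d['T'])
    else:
        W=np.eye(4); W[:3,:3]=R.from_rotvec(s['tcp_rot']).as_matrix(); W[:3,3]=s['tool_pos']; T=W@np.array(d['hand_eye'])
    d['Tw']=T
    if fn: cv2.imwrite('pics/'+fn, cv2.cvtColor(d['frame'],cv2.COLOR_RGB2BGR))
    np.savez('/tmp/%s.npz'%name, frame=d['frame'],depth=d['depth'],K=d['camera_matrix'],k1=d['k1'],Tw=T)
    return d
def slopes(K,k1,u,v):
    x=(u-K[0,2])/K[0,0]; y=(v-K[1,2])/K[1,1]; X,Y=x,y
    for _ in range(20):
        f=1+k1*(X*X+Y*Y); X,Y=x/f,y/f
    return X,Y
def onplane(d,u,v,z):
    T=d['Tw'];K=np.array(d['K'] if 'K' in d else d['camera_matrix'])
    X,Y=slopes(K,float(d['k1']),np.asarray(u,float),np.asarray(v,float))
    r=np.stack([X,Y,np.ones_like(X)],-1)@T[:3,:3].T; o=T[:3,3]
    return o+r*((z-o[2])/r[...,2])[...,None]
def cloud(d):
    K=np.array(d['K'] if 'K' in d else d['camera_matrix']);v,u=np.mgrid[0:420,0:560]
    X,Y=slopes(K,float(d['k1']),u.astype(float),v.astype(float)); z=d['depth']
    return np.stack([X*z,Y*z,z],-1)@d['Tw'][:3,:3].T+d['Tw'][:3,3]
def load(n): return dict(np.load('/tmp/%s.npz'%n))
E
python3 - <<'E'
from h import *
for n in ('scene','top'):
    d=snap(n,n+'.png'); print(n,d['Tw'].round(3).tolist(),d['camera_matrix'],d['k1'])
s=readout.observe();print(s['t'],s['tool_pos'],s['tcp_rot'],s['wrist_force'])
a=cv2.imread('pics/scene.png');b=cv2.imread('pics/top.png')
E
```

```text
pics
scene [[0.577, -0.586, 0.568, -0.219], [-0.817, -0.427, 0.389, -0.627], [0.015, -0.688, -0.725, 1.104], [0.0, 0.0, 0.0, 1.0]] [[465.04158612   0.         280.56091452]
 [  0.         465.04158612 214.62039327]
 [  0.           0.           1.        ]] -0.00949079737005131
top [[0.023, -0.997, 0.068, 0.467], [-1.0, -0.023, -0.008, -0.086], [0.01, -0.067, -0.998, 1.533], [0.0, 0.0, 0.0, 1.0]] [[440.11129551   0.         271.38782379]
 [  0.         440.11129551 213.48405442]
 [  0.           0.           1.        ]] -0.11771967963579542
0.1 [0.14579593 0.50375475 0.23021609] [-0.44113739 -3.1098985   0.00332793] [ 0.81741941 -0.18358179  0.62279893]
```

View pics/top.png

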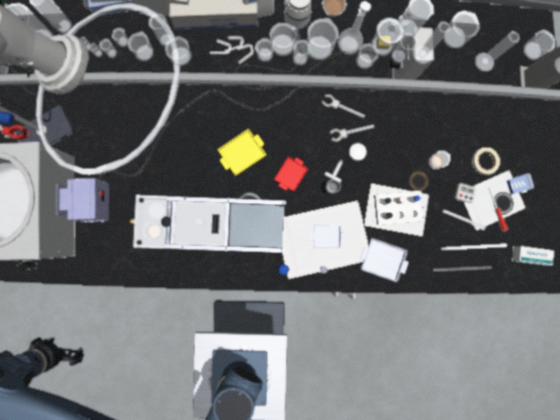

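View pics/scene.png

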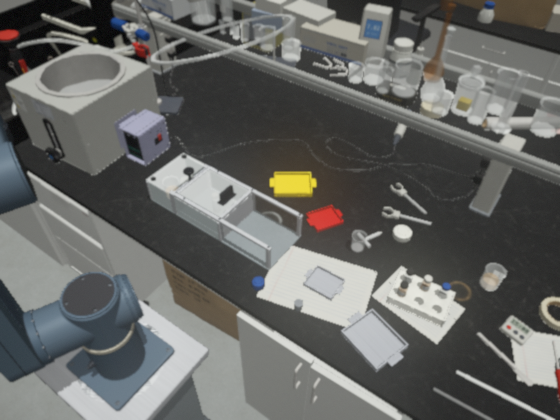

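Top view: box spans columns 135–285, rows 195–250. The knob is at (166,221), the fin at (215,224), the small steel tray at (327,236) and the larger one at (385,260). The scene view agrees: fin at (227,193), knob at (188,172).

Run:
```python
from h import *
a=cv2.imread('pics/top.png')[185:285,125:355]; b=cv2.imread('pics/scene.png')[145:315,140:360]
a=cv2.resize(a,None,fx=2.6,fy=2.6,interpolation=3);b=cv2.resize(b[:,:],None,fx=2,fy=2,interpolation=3)
c=np.zeros((a.shape[0]+b.shape[0],max(a.shape[1],b.shape[1]),3),np.uint8);c[:a.shape[0],:a.shape[1]]=a;c[a.shape[0]:,:b.shape[1]]=b
cv2.imwrite('pics/crop1.png',c);print(c.shape)
d=load('top')
for n,u,v,z in [('knob',166,221,.135),('fin',215,224,.137),('tray',327,236,.003),('big',385,260,.003),('boxL',135,196,.094),('boxLn',133,248,.094),('railR',285,203,.1),('railRn',283,251,.1)]:
    print(n,onplane(d,u,v,z).round(4), cloud(d)[v,u].round(3))
```

```text
(600, 598, 3)
knob [0.5295 0.2387 0.135 ] [0.529 0.238 0.14 ]
fin [0.5236 0.0809 0.137 ] [0.524 0.081 0.137]
tray [ 0.4962 -0.2942  0.003 ] [ 0.496 -0.295  0.   ]
big [ 0.4163 -0.5001  0.003 ] [ 0.416 -0.5    0.005]
boxL [0.6118 0.3556 0.094 ] [ 0.622  0.386 -0.003]
boxLn [0.4397 0.3551 0.094 ] [0.438 0.383 0.002]
railR [ 0.5992 -0.1416  0.1   ] [ 0.599 -0.141  0.103]
railRn [ 0.4425 -0.1383  0.1   ] [ 0.443 -0.138  0.106]
```

View pics/crop1.png

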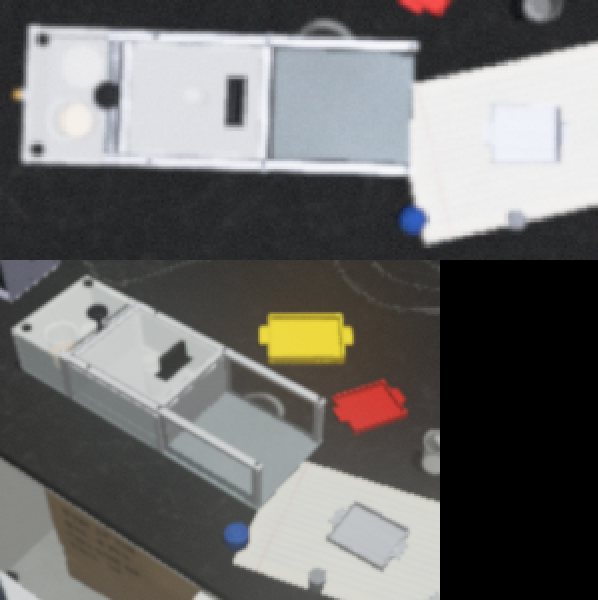

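```bash
cat >> h.py <<'E'
def delta(p, yaw=None, box=None):
    """first turn (deg, tool), then shift (cm, in turned tool axes); yaw: tool y along box y (mod 180), tool down"""
    s=readout.observe(); M=R.from_rotvec(s['tcp_rot']).as_matrix()
    if yaw is None: G=M; t=np.zeros(3)
    else:
        c=[]
        for k in (0,np.pi):
            y=np.array([-np.sin(yaw+k),np.cos(yaw+k),0]);z=np.array([0,0,-1.]);x=np.cross(y,z)
            G=np.stack([x,y,z],1); c.append((R.from_matrix(M.T@G).as_rotvec(degrees=True),G))
        for t,G in c: print(' alt turn',t.round(2),'shift',(G.T@(np.array(p)-s['tool_pos'])*100).round(2))
        return
    print('shift',(G.T@(np.array(p)-s['tool_pos'])*100).round(2), 'pos',np.round(s['tool_pos'],4),'q',np.round(s['q'],2))
E
python3 - <<'E'
from h import *
delta([.45,.238,.25],np.deg2rad(-1))
M=R.from_rotvec(readout.observe()['tcp_rot']).as_matrix();print(M.round(3)); print(readout.observe()['q'])
d=load('top');print('vial',onplane(d,199.2,221.9,.08))
w=imaging.snapshot('wrist');print(np.array(w['hand_eye']).round(3).tolist(),w['camera_matrix'],w['k1'])
E
```

```text
alt turn [ -0.12  -0.03 -15.15] shift [-30.88 -26.04  -1.98]
 alt turn [-5.0000e-02  1.8000e-01  1.6485e+02] shift [30.88 26.04 -1.98]
[[-0.961  0.278 -0.001]
 [ 0.278  0.961 -0.002]
 [ 0.    -0.002 -1.   ]]
[ 1.16117279e+00  4.86934014e-02  9.77356314e-02  1.62203037e+00
 -2.20320721e-05  1.44299157e+00]
vial [0.531633   0.14037938 0.08      ]
[[0.0, -0.953, -0.304, 0.079], [1.0, 0.0, -0.001, 0.0], [0.001, -0.304, 0.953, -0.143], [0.0, 0.0, 0.0, 1.0]] [[355.31720474   0.         279.37418345]
 [  0.         355.31720474 207.74853006]
 [  0.           0.           1.        ]] 0.0008100607862750458
```

```bash
python3 -m inch '[[[0,0,-0.5,0,0,-7.6,0],[0,0,-0.5,0,0,-7.55,0],[-3.5,-3.2,-0.1,0,0,0,0],[-3.5,-3.2,-0.1,0,0,0,0],[-3.5,-3.2,-0.1,0,0,0,0],[-3.5,-3.2,-0.1,0,0,0,0],[-3.5,-3.2,-0.1,0,0,0,0],[-3.5,-3.2,-0.1,0,0,0,0]]]' 40
python3 -m inch '[[[-3.5,-3.2,-0.1,0,0,0,0],[-3.5,-3.2,-0.1,0,0,0,0],[-3.5,-3.2,-0.1,0,0,0,0],[-3.5,-3.2,-0.1,0,0,0,0],[0,0,0,0,0,0,0],[0,0,0,0,0,0,0]]]'
python3 - <<'E'
from h import *
d=snap('wrist','w1.png')
print(readout.observe()['tool_pos'])
E
```

```text
t: 0.95
tool_pos: [0.3535, 0.3071, 0.2471]
tcp_rot: [-0.027, -3.141, 0.0]
wrist_force: [1.4, 0.4, 0.1]
finger_gap: 1.001
grip_force: 0.0
t: 1.55
tool_pos: [0.4905, 0.1774, 0.2505]
tcp_rot: [-0.031, -3.139, -0.0]
wrist_force: [-0.1, 0.3, -0.8]
finger_gap: 1.001
grip_force: 0.0
[0.4898909  0.17825966 0.25084126]
```

View pics/w1.png

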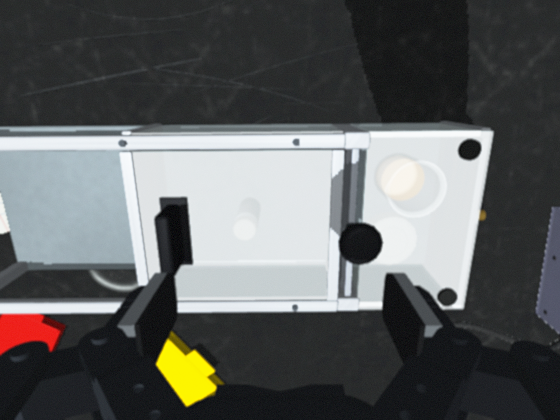

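Wrist view: the knob is at (360,243), the fin at (174,233) and the vial's cap at about (245,228) under the clear plate. The box is almost square to the tool.

Run:
```python
from h import *
d=load('wrist');C=cloud(d);g=d['frame'].max(2)
def rep(n,m):
    m=cv2.morphologyEx(m.astype(np.uint8),cv2.MORPH_OPEN,np.ones((3,3)))>0
    P=C[m]; r=cv2.minAreaRect((P[:,:2]*1000).astype(np.float32)); print(n,m.sum(),'med',np.median(P,0).round(4),'rect',np.round(r[0],1),np.round(r[1],1),round(r[2],2))
    return m
box=np.zeros(g.shape,bool);box[200:290,325:395]=1
k=rep('knob',box&(g<70)&(C[...,2]>.125)); v,u=np.nonzero(k); z=np.median(C[k][:,2]);c,r=cv2.minEnclosingCircle(np.stack([u,v],1).astype(np.float32))
print('px',c,r,'plane.135',onplane(d,*c,.135),'.150',onplane(d,*c,.15),'r',r*.2/355)
print('knob depth z pct',np.percentile(C[k][:,2],[5,25,50,75,95]).round(4))
box[:]=0;box[180:285,145:200]=1
for lo,hi in((.13,.145),(.115,.13)): rep('fin%g'%lo,box&(g<80)&(C[...,2]>lo)&(C[...,2]<hi))
f=box&(g<80)&(C[...,2]>.11);v,u=np.nonzero(f);print('fin px',u.min(),u.max(),v.min(),v.max())
# vial cap: bright spot
sub=d['frame'][205:245,228:265].min(2);print(sub[::4,::3]); print('vial',onplane(d,245,229,.08),C[229,245])
# strips: rail lines yaw through edge at z
for a,b,z in (((5,309),(460,306),.1),((122,143),(345,141),.1),((5,150),(125,143),.1)):
    p,q=onplane(d,*a,z),onplane(d,*b,z);e=q-p;print('line',p.round(4),q.round(4),'yaw',np.degrees(np.arctan2(-e[0],e[1])))
```

```text
knob 1518 med [0.5228 0.2387 0.1348] rect [473.7 220.9] [144.4  33.2] 20.96
px (370.5, 257.5) 39.300228118896484 plane.135 [0.53705119 0.2494838  0.135     ] .150 [0.52980092 0.24542084 0.15      ] r 0.022140973588110697
knob depth z pct [0.1317 0.134  0.1348 0.1354 0.2704]
fin0.13 902 med [0.5206 0.0881 0.1366] rect [522.5  87. ] [11.  49.5] 89.52
fin0.115 372 med [0.5161 0.0919 0.1228] rect [522.2  91.5] [51.  10.7] 11.99
fin px 155 187 202 284
[[226 226 225 227 221 219 218 217 215 215 213 225 228]
 [226 226 227 226 220 221 219 216 215 216 212 225 226]
 [226 225 227 224 225 228 227 225 219 215 214 226 226]
 [226 226 226 229 227 226 226 226 224 222 218 226 226]
 [226 225 225 231 236 237 237 234 228 224 223 227 225]
 [225 225 233 238 238 238 237 238 237 228 223 226 227]
 [225 225 236 237 237 238 237 236 237 232 225 226 226]
 [225 227 233 238 237 237 237 236 237 229 228 226 226]
 [225 226 226 232 236 237 238 237 231 225 226 225 226]
 [226 226 226 227 226 227 226 225 225 226 226 226 226]]
vial [0.53181624 0.14440459 0.08      ] [0.52495707 0.14641788 0.09796563]
line [ 0.6011 -0.0858  0.1   ] [0.6061 0.3467 0.1   ] yaw -0.6656693444106986
line [0.447  0.0496 0.1   ] [0.4489 0.2321 0.1   ] yaw -0.6165833151055213
line [ 0.4508 -0.0476  0.1   ] [0.447  0.0521 0.1   ] yaw 2.1681771269988013
```

```bash
python3 -m inch '[[[-1.7,3.0,0,0,0,0,255],[-1.7,3.0,0,0,0,0,255],[0,0,3,0,0,0,255],[0,0,3,0,0,0,255],[0,0,2.5,0,0,0,255],[0,0,0.8,0,0,0,255],[0,0,0,0,0,0,255],[0,0,0,0,0,0,255]]]' 40
python3 -c "
from h import *
delta([.5235,.2387,.145])"
```

```text
t: 2.4
tool_pos: [0.5255, 0.2385, 0.1599]
tcp_rot: [0.025, 3.14, 0.001]
wrist_force: [0.2, 0.1, -0.1]
finger_gap: 0.003
grip_force: 0.0
shift [0.2  0.02 1.49] pos [0.5255 0.2385 0.1599] q [0.31 0.18 0.1  1.49 0.   0.33]
```

```bash
for i in 1 ; do python3 -m inch '[[[0.2,0,0.5,0,0,0,255],[0,0,0.5,0,0,0,255],[0,0,0.5,0,0,0,255],[0,0,0.3,0,0,0,255],[0,0,0.3,0,0,0,255],[0,0,0.3,0,0,0,255],[0,0,0,0,0,0,255]]]'; done
```

```text
t: 3.1
tool_pos: [0.5235, 0.2376, 0.1351]
tcp_rot: [0.027, 3.141, 0.0]
wrist_force: [-0.6, -0.7, 2.8]
finger_gap: -0.0
grip_force: 1.6
```

```bash
python3 -m inch '[[[0,0,0.2,0,0,0,255],[0,0,0.1,0,0,0,255],[0,0,0,0,0,0,255]]]'; python3 -m inch '[[[0,0,0.2,0,0,0,255],[0,0,0.1,0,0,0,255],[0,0,0,0,0,0,255]]]'
```

```text
t: 3.4
tool_pos: [0.5236, 0.2377, 0.135]
tcp_rot: [0.027, 3.139, 0.001]
wrist_force: [-5.2, -1.7, 12.0]
finger_gap: -0.001
grip_force: 6.4
t: 3.7
tool_pos: [0.5237, 0.2377, 0.1349]
tcp_rot: [0.027, 3.137, 0.002]
wrist_force: [-9.5, -3.6, 22.5]
finger_gap: -0.003
grip_force: 11.1
```

The knob is hard down: z stays at 135 mm while the force climbs to 22 N. Next is the fin.

```bash
python3 -m inch '[[[0,0,-3,0,0,0,255],[0,0,-3.2,0,0,0,100],[0,-4,0,0,0,0,100],[0,-4,0,0,0,0,100],[0,-4,0,0,0,0,100],[0,-3.1,0,0,0,0,100],[0,0,0,0,0,0,100],[0,0,0,0,0,0,100]]]'
python3 -c "
from h import *
delta([.5225,.087,.109])
d=snap('wrist','w2.png');C=cloud(d);g=d['frame'].max(2)
m=(g<80)&(C[...,2]>.13)&(C[...,2]<.142)&(C[...,1]<.13)&(C[...,1]>.05)&(C[...,0]>.48)&(C[...,0]<.56)
m=cv2.morphologyEx(m.astype(np.uint8),cv2.MORPH_OPEN,np.ones((3,3)))>0
P=C[m];print(m.sum(),np.median(P,0));print(cv2.minAreaRect((P[:,:2]*1000).astype(np.float32)))"
```

```text
t: 4.5
tool_pos: [0.5209, 0.0863, 0.1901]
tcp_rot: [-0.03, -3.141, -0.001]
wrist_force: [0.1, -0.1, 0.4]
finger_gap: 0.608
grip_force: 0.0
shift [-0.16  0.07  8.11] pos [0.5209 0.0863 0.1901] q [0.04 0.05 0.02 1.54 0.   0.06]
1642 [0.52137191 0.08614257 0.13674742]
((523.9376220703125, 85.98805236816406), (11.884775161743164, 52.398616790771484), 89.29106903076172)
```

```bash
python3 -m inch '[[[-0.2,0,3,0,0,0,100],[0,0,3,0,0,0,100],[0,0,1.5,0,0,0,100],[0,0,0.6,0,0,0,100],[0,0,0,0,0,0,255],[0,0,0,0,0,0,255],[0,0,0,0,0,0,255],[0,0,0,0,0,0,255]]]' 40
```

```text
t: 5.35
tool_pos: [0.524, 0.0856, 0.1112]
tcp_rot: [0.027, 3.138, -0.004]
wrist_force: [-0.4, -4.5, 2.5]
finger_gap: 0.136
grip_force: 40.8
```

```bash
python3 -m inch '[[[0,-1.5,0,0,0,0,255],[0,-2.3,0,0,0,0,255],[0,-2.3,0,0,0,0,255],[0,-2.3,0,0,0,0,255],[0,-2.3,0,0,0,0,255],[-0.1,-2.3,0,0,0,0,255],[0,-2.3,0,0,0,0,255],[0,-1.3,0,0,0,0,255]]]'
python3 -m inch '[[[0,-0.2,0,0,0,0,255],[0,-0.2,0,0,0,0,255],[0,0,0,0,0,0,255],[0,0,0,0,0,0,255]]]'
```

```text
t: 6.15
tool_pos: [0.522, -0.0805, 0.1112]
tcp_rot: [0.028, 3.138, 0.003]
wrist_force: [0.5, 3.7, 5.9]
finger_gap: 0.129
grip_force: 41.1
t: 6.55
tool_pos: [0.522, -0.0841, 0.1112]
tcp_rot: [0.028, 3.138, -0.0]
wrist_force: [0.2, 0.7, 4.5]
finger_gap: 0.132
grip_force: 41.1
```

```bash
python3 -m inch '[[[0,0,0,0,0,0,100],[0,0,0,0,0,0,100],[0,0,0,0,0,0,100],[0,0,-3,0,0,0,100],[0,0,-3,0,0,0,100],[0,0,-3.5,0,0,0,100],[0.3,3.7,-1,0,0,0,100],[0.3,3.7,-1,0,0,0,100]]]'
python3 -m inch '[[[0.3,3.7,-1,0,0,0,100],[0.3,3.7,-1,0,0,0,100],[0.3,3.7,0,0,0,0,100],[0.3,3.7,0,0,0,0,100],[0,0,0,0,0,0,100],[0,0,0,0,0,0,100]]]'
python3 - <<'E'
from h import *
d=snap('wrist','w3.png');print(readout.observe()['tool_pos']);C=cloud(d)
np.set_printoptions(linewidth=200)
m=(C[...,2]>.07)&(C[...,2]<.09)&(abs(C[...,0]-.53)<.05)&(abs(C[...,1]-.145)<.06)
m=cv2.morphologyEx(m.astype(np.uint8),cv2.MORPH_OPEN,np.ones((3,3)))>0
P=C[m];print(m.sum(),np.median(P,0));print(cv2.minEnclosingCircle((P[:,:2]*1000).astype(np.float32)))
v,u=np.nonzero(m);print(np.median(u),np.median(v))
E
```

```text
t: 7.35
tool_pos: [0.5167, -0.0094, 0.2256]
tcp_rot: [0.032, 3.139, -0.0]
wrist_force: [0.2, -0.1, -0.6]
finger_gap: 0.606
grip_force: 0.0
t: 7.95
tool_pos: [0.5064, 0.1394, 0.2438]
tcp_rot: [-0.024, -3.141, 0.001]
wrist_force: [-0.2, 0.6, 1.0]
finger_gap: 0.61
grip_force: 0.0
[0.50655469 0.13861583 0.24387163]
469 [0.53082644 0.14336015 0.0793227 ]
((532.2926635742188, 143.32069396972656), 11.133180618286133)
284.0 213.0
```

View pics/w3.png

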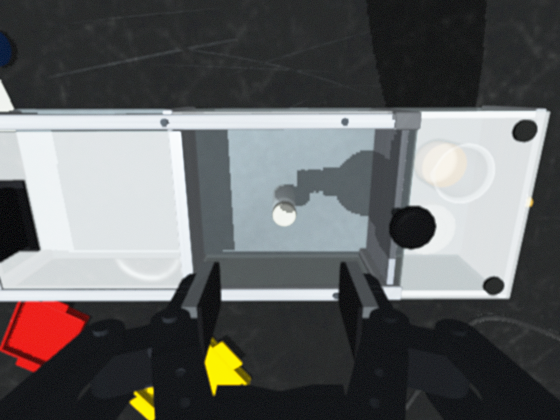

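Clear view through the open top: the vial's cap is at (284,213), which gives x 0.532, y 0.143. The outer door's edge at column 190 and the knob at (412,227) are both clear of the fingers.

```bash
python3 -m inch '[[[-2.5,0.4,0,0,0,0,100],[0,0,4,0,0,0,100],[0,0,4,0,0,0,100],[0,0,2,0,0,0,100],[0,0,0,0,0,0,100]]]'
python3 -c "
from h import *
delta([.5320,.1433,.047])"
```

```text
t: 8.5
tool_pos: [0.5289, 0.1404, 0.1395]
tcp_rot: [-0.031, -3.132, 0.003]
wrist_force: [-0.5, 0.1, -1.2]
finger_gap: 0.607
grip_force: 0.0
shift [-0.39  0.31  9.24] pos [0.5289 0.1404 0.1395] q [ 0.14  0.11 -0.01  1.45 -0.    0.16]
```

```bash
python3 -m inch '[[[-0.3,0.2,0,0,0,0,100],[0,0,3,0,0,0,100],[0,0,3,0,0,0,100],[0,0,2,0,0,0,100],[0,0,1,0,0,0,100],[0,0,0,0,0,0,255],[0,0,0,0,0,0,255],[0,0,0,0,0,0,255]]]' 30
```

```text
t: 9.3
tool_pos: [0.5366, 0.1446, 0.0566]
tcp_rot: [0.027, 3.138, 0.001]
wrist_force: [0.1, -0.1, -0.8]
finger_gap: 0.261
grip_force: 29.7
```

The grip sits high on the vial, so I'll regrip about 1 cm lower and recentre.

```bash
python3 -m inch '[[[0,0,0,0,0,0,100],[0,0,0,0,0,0,100],[0.2,0,0.5,0,0,0,100],[0.2,0,0.4,0,0,0,100],[0,0,0,0,0,0,255],[0,0,0,0,0,0,255],[0,0,0,0,0,0,255],[0,0,0,0,0,0,255]]]' 35
```

```text
t: 10.1
tool_pos: [0.5309, 0.1446, 0.0454]
tcp_rot: [0.027, 3.141, 0.0]
wrist_force: [0.1, 0.9, 0.3]
finger_gap: 0.262
grip_force: 34.2
```

```bash
python3 -m inch '[[[0,0,-1.5,0,0,0,255],[0,0,-3,0,0,0,255],[0,0,-3,0,0,0,255],[0,0,-3,0,0,0,255],[0,0,-3,0,0,0,255],[0,0,-2,0,0,0,255],[0,0,0,0,0,0,255]]]'
python3 -c "
from h import *
delta([.475,-.28,.205])"
```

```text
t: 10.8
tool_pos: [0.5333, 0.1449, 0.2059]
tcp_rot: [0.027, 3.132, 0.002]
wrist_force: [0.3, 0.6, -0.4]
finger_gap: 0.263
grip_force: 34.3
shift [ 5.090e+00 -4.259e+01 -2.000e-02] pos [0.5333 0.1449 0.2059] q [ 0.14  0.11  0.11  1.57 -0.    0.16]
```

```bash
python3 -m inch '[[[0,-2,0,0,0,0,255],[0.5,-4,0,0,0,0,255],[0.6,-4,0,0,0,0,255],[0.6,-4,0,0,0,0,255],[0.6,-4,0,0,0,0,255],[0.6,-4,0,0,0,0,255],[0.6,-4,0,0,0,0,255],[0.6,-4,0,0,0,0,255]]]'
python3 -m inch '[[[0.5,-4,0,0,0,0,255],[0.5,-4,0,0,0,0,255],[0,-3,0,0,0,0,255],[0,-1.6,0,0,0,0,255],[0,0,0,0,0,0,255],[0,0,0,0,0,0,255]]]'
python3 - <<'E'
from h import *
d=snap('wrist','w4.png');s=readout.observe();print(s['tool_pos'],s['tcp_rot'],s['finger_gap'])
E
```

```text
t: 11.6
tool_pos: [0.4836, -0.156, 0.1993]
tcp_rot: [-0.027, -3.14, -0.001]
wrist_force: [0.7, -1.0, 0.2]
finger_gap: 0.262
grip_force: 34.3
t: 12.2
tool_pos: [0.4722, -0.2796, 0.1997]
tcp_rot: [-0.027, -3.141, -0.003]
wrist_force: [0.2, -0.8, -0.3]
finger_gap: 0.259
grip_force: 34.4
[ 0.47243499 -0.27916852  0.19998052] [-2.56153599e-02 -3.14086037e+00 -2.23082973e-03] 0.2641895817975726
```

View pics/w4.png

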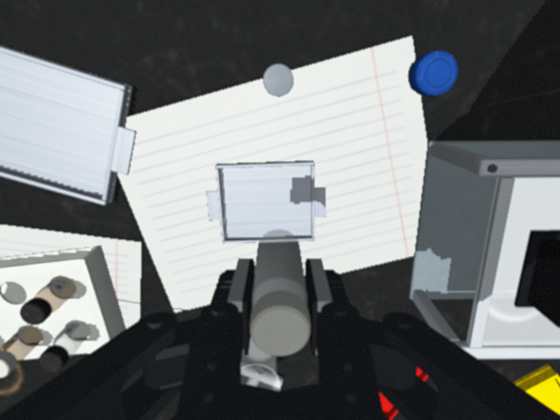

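The vial is held upright between the fingers. The small steel tray's rim corners are at (219,163), (313,161), (316,240) and (221,242). The stopper (278,80) and the cap (434,73) are away from the path.

Run:
```python
from h import *
d=load('wrist');c=np.array([(219,163),(313,161),(316,240),(221,242)]);P=onplane(d,c[:,0],c[:,1],.012);print(P.round(4));m=P.mean(0);print(m)
delta([m[0],m[1],.043])
```

```text
[[ 0.4539 -0.3353  0.012 ]
 [ 0.4535 -0.2472  0.012 ]
 [ 0.5336 -0.2432  0.012 ]
 [ 0.5341 -0.3388  0.012 ]]
[ 0.49374355 -0.29112298  0.012     ]
shift [-2.16 -1.18 15.7 ] pos [ 0.4724 -0.2792  0.2   ] q [-0.66  0.11  0.1   1.56  0.   -0.64]
```

```bash
python3 -m inch '[[[-2.1,-1.2,0,0,0,0,255],[0,0,4,0,0,0,255],[0,0,4,0,0,0,255],[0,0,4,0,0,0,255],[0,0,2,0,0,0,255],[0,0,0.5,0,0,0,255],[0,0,0,0,0,0,255],[0,0,0,0,0,0,255]]]'
```

```text
t: 13.05
tool_pos: [0.4946, -0.293, 0.0574]
tcp_rot: [0.026, 3.139, -0.003]
wrist_force: [-0.3, -1.0, -0.8]
finger_gap: 0.267
grip_force: 34.4
```

```bash
python3 -m inch '[[[0,0,0.5,0,0,0,255],[0,0,0.4,0,0,0,255],[0,0,0.2,0,0,0,255],[0,0,0.2,0,0,0,255],[0,0,0,0,0,0,255]]]'; python3 -m inch '[[[0,0,0.2,0,0,0,255],[0,0,0,0,0,0,255]]]'
```

```text
t: 13.55
tool_pos: [0.4931, -0.2929, 0.042]
tcp_rot: [-0.028, -3.141, -0.0]
wrist_force: [-0.3, -0.0, 0.0]
finger_gap: 0.262
grip_force: 34.5
t: 13.75
tool_pos: [0.4935, -0.2931, 0.0418]
tcp_rot: [0.027, 3.141, -0.001]
wrist_force: [-1.6, 1.2, 5.1]
finger_gap: 0.262
grip_force: 34.8
```

Contact at 5 N, so the vial is on the tray floor. I'll release, rise and check.

```bash
python3 -m inch '[[[0,0,-0.1,0,0,0,255],[0,0,0,0,0,0,170],[0,0,0,0,0,0,130],[0,0,0,0,0,0,100],[0,0,0,0,0,0,100],[0,0,-3,0,0,0,100],[0,0,-4,0,0,0,100],[0,0,-4,0,0,0,100]]]'
python3 -m inch '[[[2,0,-3,0,0,0,100],[4,0,0,0,0,0,100],[0,0,0,0,0,0,100],[0,0,0,0,0,0,100],[0,0,0,0,0,0,100]]]'
python3 - <<'E'
from h import *
d=snap('wrist','w5.png');C=cloud(d)
m=(abs(C[...,2]-.077)<.008)&(abs(C[...,0]-.494)<.04)&(abs(C[...,1]+.292)<.04);P=C[m];print(m.sum(),np.median(P,0))
t=snap('top');s=snap('scene');C=cloud(t)
k=C[218:225,163:170].reshape(-1,3);print('knob',np.percentile(k[:,2],[50,75]))
a=cv2.resize(cv2.cvtColor(t['frame'],cv2.COLOR_RGB2BGR)[185:285,125:355],None,fx=2.4,fy=2.4)
b=cv2.resize(cv2.imread('pics/w5.png'),None,fx=.75,fy=.75)
c=np.zeros((a.shape[0]+b.shape[0],max(a.shape[1],b.shape[1]),3),np.uint8);c[:a.shape[0],:a.shape[1]]=a;c[a.shape[0]:,:b.shape[1]]=b;cv2.imwrite('pics/end.png',c)
E
```

```text
t: 14.55
tool_pos: [0.4925, -0.2923, 0.1515]
tcp_rot: [-0.027, -3.14, -0.002]
wrist_force: [1.1, -0.9, -0.2]
finger_gap: 0.61
grip_force: 0.0
t: 15.05
tool_pos: [0.4337, -0.2919, 0.181]
tcp_rot: [0.027, 3.141, 0.0]
wrist_force: [-0.3, 0.6, -0.0]
finger_gap: 0.607
grip_force: 0.0
633 [ 0.49359055 -0.29350299  0.07644017]
knob [0.13526884 0.13716311]
```

View pics/end.png

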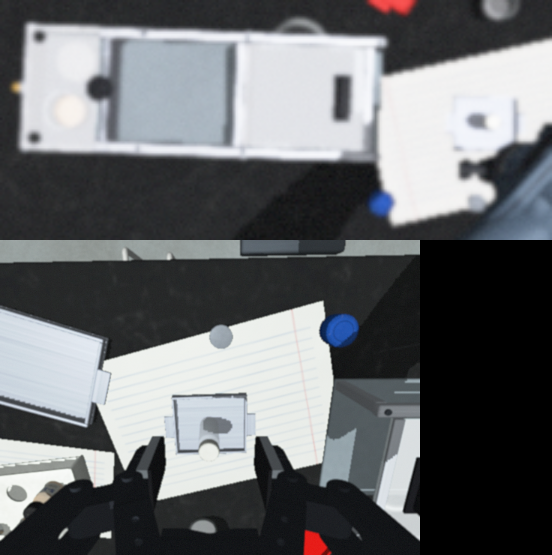

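The vial stands upright in the middle of the small tray: its cap is at (209,450) and the top measures 76–77 mm high. The outer door is fully open, and the knob is still at 135 mm.

```bash
python3 -c "
from station import robot
print(robot.job_done())"
```

```text
the job is handed in; nothing more can be done
None
```

The job is handed in: the vial stands upright in the small steel tray, the inner door was pressed shut at 22 N before the outer door was slid fully open (about 170 mm), and the beaker, stopper and cap were left alone; no verdict came back.

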